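# Dispense one die box and nudge it into the blue bay

## Robot

A 6-joint arm with a two-finger parallel gripper is mounted at the origin on a cart in front of the work surface, level with it; the furniture and walls round the work are solid. World frame = base frame: x ahead of the robot, y to its left, z up, the work surface at z = 0. Lengths are in m, angles in rad, forces in N, time in s.
With the tool pointing down it reaches from about 0.375 to 0.9 m from the base axis. Payload 3.1 kg.
Tool frame: the origin (TCP) lies where the fingers leave the gripper's body, on its centre line; the fingertips stand 70 mm ahead of it and the grasp point (between the pads) lies 51 mm ahead of it (robot.tip_reach is the distance from the TCP to the fingertips, in m); z points along the fingers, y is the line along which they close (so a half turn about z gives the same grasp; the last joint's range is limited). The gripper opens to 87 mm and grips with 3 to 60 N. Pads are 19 mm wide; open, the fingers measure 117 mm over their backs; the gripper's body (75 mm by 190 mm) begins 51 mm behind the grasp point.
Start: joints at [-1.333, 0.527, 1.433, -0, 1.181, -0.178], TCP at [0.253, -0.571, 0.292] pointing down, gripper open.
Joint ranges: [-3.08, 3.08], [-0.75, 2.2], [0.22, 2.44], [-1.43, 4.57], [0, 2.65], [-2.85, 2.85]. Speed limits (rad/s): [2.79, 2.79, 3.14, 3.14, 3.14, 3.14].

## Interface

Orientations are given as a unit quaternion [x, y, z, w].
In Python, from rig import robot gives the robot as it stands.
- The arm moves only by the tool carry_out, never from a script. Its argument "rows" is a list that holds one entry, the list of rows, each a list of 6 numbers: the shift along the tool's x, y, z in mm, then the turn, a rotation vector about the tool's x, y, z in units of 8 degrees (1.0 is 8 degrees). A call has 1 to 20 rows; each row is the pose to reach, as a shift and turn from the pose commanded when the call began, along the tool's axes at that moment; what a row does not reach only later rows make up. A row lasts 1/10 s, in which the tool goes at most 50 mm and 8.59 degrees, less where a joint would pass 70% of its speed; a pose out of reach is approached as far as the arm can. A call with a gripper value outside its range is refused whole. "fingers" is the opening, from 0 (shut) to 1 (fully open), set as the call begins (left out, the last holds). The fingers move at their own pace and stop on an object; "grip_force" is the grip in N (left out, the last holds). Time passes only in rows, so rows that repeat a pose let the fingers close. It gives the time, the measured TCP pose, the force and the opening at its end, in the units of the state.
- robot.get_obs(): the state, without advancing time (a new reading comes with each control period).
- robot.camera(name): name is "scene" or "top" or "wrist"; returns a dict with "color" (480x640x3 uint8, red, green, blue), "depth" (480x640 float32, m along the optical axis (not along the pixel's ray), 0 where there is no reading), "K" (3x3 intrinsics, pixels), "D" ([k1, k2, p1, p2, k3] as OpenCV has them; the pictures are not rectified), "camera_from_world" (4x4, takes a point from world to camera coordinates). Camera axes: x right, y down, z forward; pixel columns grow to the right and rows downward; lengths in m; the calibration is good to about 2 mm. A picture is of the moment at which its call begins.
- robot.hand_in(): hands the job in, once; it reports no verdict.
The state is a dict: "time": time; "q": joint angles; "joint_velocities": joint speeds; "joint_torque": joint torques, N m; "position": TCP position; "tool_rot": TCP orientation; "ft_force": force on the tool from outside, world axes, zero at the start; "moment": the same for the moment, N m; "grip_width": finger opening in m.
Only numpy, scipy, OpenCV 4.12 (cv2) and the standard library are available. Lean on these libraries where they do the work, as an engineer would, in place of code of your own. Each camera call takes 0.05 s, during which the arm holds its last target. There are 200 camera calls.

## Task

Press the red plunger of the die-box dispenser all the way down once and let it come back up, so that a single box is ejected into the lane in front. Then push that box sideways along the lane with the fingertips, without gripping or lifting it, until it lies inside the blue bay. Leave the other boxes stacked in the magazine and do not disturb the vials, the loupe or the weight beside it.

Things in the scene. Friction and masses are not known exactly. Their poses are not given: they have to be found in the camera images.
- dispenser: Aluminium and white bench dispenser for die boxes, fixed to the bench. Origin on the bench under the middle of its exit lane; x points from the lane back to the plunger (roughly away from the robot), y along the lane, z up. Behind the magazine a white housing, x 95 to 185 mm, y -32 to 32 mm, 44 mm high, carries the red plunger.
- plunger (a joint): Red plunger: 0 up, 0.033 m fully down at its stop. A spring takes about 2 N at the top and 4 N at the bottom (1 N more while moving a box) and lifts it again in about half a second when let go. Each mm down drives a pusher 2 mm towards the lane: only the full stroke brings a box right out; when the plunger is up again the next box has dropped into place.
- plunger_top (a point): Centre of the flat top of the red plunger button (32 mm across), 140 mm behind the dispenser's origin, 88 mm above the bench when up, 55 mm when fully down.
- magazine (a point): Point on the deck, 6 mm above the bench, at the centre of the clear-walled magazine, 64 mm behind the dispenser's origin; the boxes wait stacked above it with 1 to 2 mm play. The magazine spans x 31 to 97 mm, y -38 to 38 mm in the dispenser's frame, top 62 mm above the bench.
- exit (a point): Point on the deck, 6 mm above the bench, at the middle of the lane; an ejected box rests with its centre within about 8 mm of it. The flat lane is 66 mm wide (33 mm either way along the dispenser's x) and 192 mm long (96 mm either way along y), edged by rims 4 mm thick whose tops are 16 mm above the bench.
- bay_blue: Blue marked square, 64 x 64 mm, flat on the deck (no step) at one end of the lane, its centre 63 mm from the middle of the lane, next to that end's rim (which is 33 mm beyond its centre). Which end is blue varies. Origin at its centre, on the deck; axes parallel to the dispenser's.
- bay_yellow: Yellow marked square, the same, at the other end of the lane.
- die_box_1: Lowest box in the magazine: clear, flat, square die box with green gel inside, 51 x 51 x 13 mm, about 30 g. Origin at the centre of its underside, z up.
- die_box_2: Second box in the stack, same kind; it drops about 13 mm to the deck when the first has gone.
- die_box_3: Top box in the stack, same kind.
- vial_red: Glass vial with red cap, 27 mm across, 56 mm tall, standing beside the dispenser (bystander). Origin at the centre of its underside.
- vial_amber: Glass vial with white cap, 25 mm across, 51 mm tall (bystander). Origin at the centre of its underside.
- loupe: Black loupe, 37 mm across, 35 mm tall (bystander). Origin at the centre of its underside.
- weight_100: Brass balance weight, 22 mm across, 38 mm tall (bystander). Origin at the centre of its underside.
Not all that is in view belongs to the job. What is shaped like the die_box_3 but pink or turquoise is not meant.

How it is judged:
By the outcome, as a careful person would: the job done as asked, in the order asked, and still so for the second after the job is handed in, with the robot touching nothing.
It also fails if it takes over 42 s, if anything falls off the work surface, if the arm or the gripper's body presses on something with over 40 N, if the wrist force passes 120 N, or if a joint passes its speed limit or range.

## Working session

There is one attempt and no reset: what is moved stays moved. The work goes in short steps, Python scripts to look and compute and a tool call to move; the robot and the scene stay as the last step left them, time stands still between calls to the robot, and variables do not carry over. Pictures are saved under pics/ and viewed, on a budget of 10 in all, crops included, one or two more only if the job needs it, and the job is handed in when it is done.

Besides the shell and the picture viewer there is one more tool, called after "Request:" as name([rows], argument=value, ...), one row to a line, values as JSON. carry_out: Moves the arm, as the interface text tells. Its arguments: {"type":"object","properties":{"rows":{"type":"array"},"fingers":{"type":"number"},"grip_force":{"type":"number"}},"required":["rows"]}

```bash
mkdir -p pics; ls; cat > h.py <<'E'
import numpy as np, cv2
from rig import robot
def snap(n,fn=None):
    c=robot.camera(n)
    if fn: cv2.imwrite('pics/'+fn,c['color'][:,:,::-1])
    return c
def ray(c,uv,z):
    p=cv2.undistortPoints(np.array([[uv]],float),c['K'],c['D'])[0,0]
    T=np.array(c['camera_from_world']);R=T[:3,:3];o=-R.T@T[:3,3];d=R.T@np.array([p[0],p[1],1])
    return o+d*(z-o[2])/d[2]
def proj(c,P):
    T=np.array(c['camera_from_world']);r,_=cv2.Rodrigues(T[:3,:3])
    return cv2.projectPoints(np.array(P,float).reshape(-1,3),r,T[:3,3],c['K'],c['D'])[0][:,0]
E
python3 - <<'E'
from h import *
import pickle
a=snap('top','top.png');b=snap('scene','scene.png')
pickle.dump((a,b),open('c.pkl','wb'))
o=robot.get_obs();print(o['time'],o['position'],o['tool_rot'],o['ft_force'],o['grip_width'])
E
```

```text
pics
0.1 [ 0.25294183 -0.57096131  0.29138549] [ 9.78356797e-01  2.06922851e-01 -3.30051011e-05 -9.53820739e-04] [-1.10703889  0.33493264 -0.20014091] 0.08699393243658783
```

View pics/top.png

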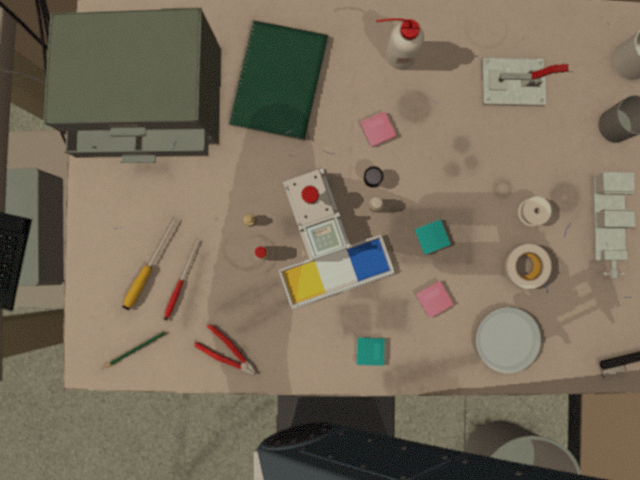

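View pics/scene.png

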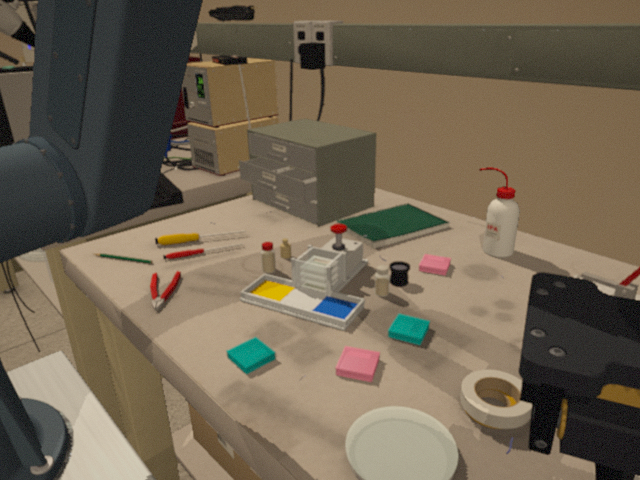

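The top view shows the dispenser with its plunger at (310,195), the yellow bay at (304,282), the blue bay at (370,258) and the stack at (325,237). Other red things are the vial cap (261,252), the bottle cap (410,28), the lever (550,70) and the pliers. The plunger is the red disc on the white housing. The pink and turquoise boxes at (378,128), (435,298), (432,237) and (371,351) are decoys.

```bash
python3 - <<'E'
from h import *
import pickle
a,b=pickle.load(open('c.pkl','rb'))
hsv=cv2.cvtColor(a['color'],cv2.COLOR_RGB2HSV)
def cen(lo,hi,box):
    m=cv2.inRange(hsv,lo,hi);k=np.zeros_like(m);x0,y0,x1,y1=box;k[y0:y1,x0:x1]=m[y0:y1,x0:x1]
    mm=cv2.moments(k,True);return (mm['m10']/mm['m00'],mm['m01']/mm['m00']),mm['m00']
Bc,n1=cen((105,120,60),(130,255,255),(340,225,400,290));Yc,n2=cen((20,150,100),(35,255,255),(270,250,335,315))
Pc,n3=cen((0,150,60),(179,255,255),(295,180,325,210))
B=ray(a,Bc,.006);Y=ray(a,Yc,.006);P=ray(a,Pc,.086)
O=(B+Y)/2;d=(Y-B)[:2];yaw=np.arctan2(d[1],d[0])-np.pi/2
print(Bc,n1,Yc,n2,Pc,n3);print(B,Y,P,O,np.linalg.norm(d),'yaw',np.degrees(yaw))
v=P-O;print('PO',np.hypot(v[0],v[1]),np.degrees(np.arctan2(v[1],v[0])))
for n,uv,z in [('redvial',(261,252),.056),('brass',(250,220),.038),('amber',(376,204),.051),('loupe',(373,176),.035)]:
    w=ray(a,uv,z);c,s=np.cos(yaw),np.sin(yaw);q=(w-O)[:2];print(n,w[:2],'disp',c*q[0]+s*q[1],-s*q[0]+c*q[1])
cv2.imwrite('pics/crop.png',cv2.resize(a['color'][140:320,220:440,::-1],None,fx=3.5,fy=3.3,interpolation=cv2.INTER_CUBIC)[:600,:800])
E
```

```text
(367.9811676082862, 259.361581920904) 1062.0 (303.4944751381216, 281.69429097605894) 1086.0 (309.67605633802816, 194.1643192488263) 213.0
[ 0.51222315 -0.049843    0.006     ] [0.47025363 0.06935238 0.006     ] [0.62245252 0.05595175 0.086     ] [0.49123839 0.00975469 0.006     ] 0.12636843306085527 yaw 19.39751670074379
PO 0.13910900809724677 19.395831429003426
redvial [0.52303645 0.14295223] disp 0.07423070794854142 0.11507607645352956
brass [0.58167873 0.16574181] disp 0.13711316270134566 0.1170957671432425
amber [ 0.60991758 -0.06127294] disp 0.0883529002371631 -0.106411655051225
loupe [ 0.66299789 -0.0570729 ] disp 0.13981512941185253 -0.12007906381969488
```

View pics/crop.png

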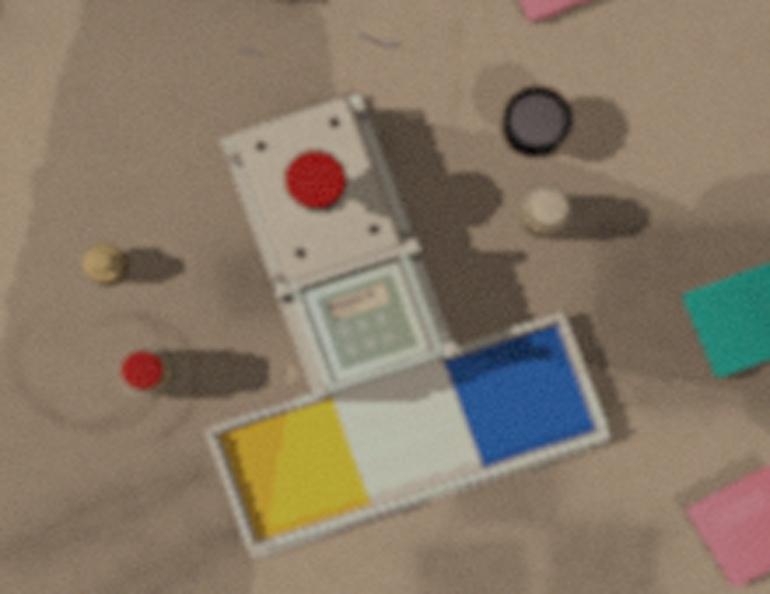

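Spacing 126.4 mm (expected 126), plunger 139 mm from the origin (expected 140), and both give a yaw of 19.4°, so the pose is good. I'll go above the plunger with the fingers shut.

Request:
carry_out([
  [[592,-423,60,0,0,-10.69],[592,-423,60,0,0,-10.69],[592,-423,60,0,0,-10.69],[592,-423,60,0,0,-10.69],[592,-423,60,0,0,-10.69],[592,-423,60,0,0,-10.69],[592,-423,60,0,0,-10.69],[592,-423,60,0,0,-10.69],[592,-423,60,0,0,-10.69],[592,-423,60,0,0,-10.69],[592,-423,60,0,0,-10.69],[592,-423,60,0,0,-10.69],[592,-423,60,0,0,-10.69],[592,-423,60,0,0,-10.69],[592,-423,60,0,0,-10.69],[592,-423,60,0,0,-10.69],[592,-423,60,0,0,-10.69],[592,-423,60,0,0,-10.69],[592,-423,60,0,0,-10.69],[592,-423,60,0,0,-10.69]],
], fingers=0)

```text
time: 2.1
position: [0.6228, 0.0537, 0.2325]
tool_rot: [0.579, 0.816, -0.0, -0.0]
ft_force: [0.3, -0.4, 0.2]
grip_width: 0.0004
```

```bash
python3 - <<'E'
from h import *
c=snap('wrist','w1.png')
print(proj(c,[[.6228,.0561,.088]]),robot.get_obs()['position'])
hsv=cv2.cvtColor(c['color'],cv2.COLOR_RGB2HSV)
m=cv2.inRange(hsv,(0,150,60),(8,255,255))|cv2.inRange(hsv,(172,150,60),(179,255,255))
n,l,s,ce=cv2.connectedComponentsWithStats(m)
for i in range(1,n):
    if s[i,4]>300: print(s[i],ce[i],ray(c,ce[i],.088)[:2])
E
```

```text
[[321.22029043 247.41221571]] [0.62288034 0.0538721  0.23249085]
[208  55  32  34 847] [223.38724911  71.50059032] [0.53116605 0.14108152]
[ 295  225   44   44 1528] [316.69437173 246.58507853] [0.61972936 0.05564994]
```

View pics/w1.png

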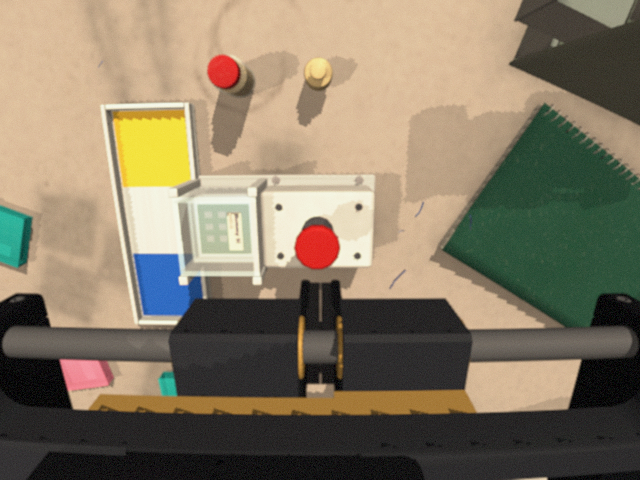

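The wrist view confirms the plunger at (317,247), just beside the closed fingers. The stack is at (222,230) and nothing else is in the way. Pressing slowly.

Request:
carry_out([
  [[2.4,-0.5,30,0,0,0],[2.4,-0.5,60,0,0,0],[2.4,-0.5,70,0,0,0],[2.4,-0.5,73,0,0,0],[2.4,-0.5,76,0,0,0],[2.4,-0.5,79,0,0,0],[2.4,-0.5,82,0,0,0],[2.4,-0.5,85,0,0,0],[2.4,-0.5,88,0,0,0],[2.4,-0.5,91,0,0,0],[2.4,-0.5,94,0,0,0],[2.4,-0.5,97,0,0,0],[2.4,-0.5,100,0,0,0],[2.4,-0.5,103,0,0,0],[2.4,-0.5,105,0,0,0],[2.4,-0.5,106,0,0,0],[2.4,-0.5,106,0,0,0]],
])

```text
time: 3.85
position: [0.6222, 0.057, 0.1261]
tool_rot: [0.578, 0.816, 0.0, 0.0]
ft_force: [0.1, -2.6, 3.5]
grip_width: 0.0008
```

Request:
carry_out([
  [[0,0,0.7,0,0,0],[0,0,1.4,0,0,0],[0,0,1.8,0,0,0],[0,0,1.8,0,0,0],[0,0,1.8,0,0,0]],
])

```text
time: 4.35
position: [0.6222, 0.057, 0.1251]
tool_rot: [0.578, 0.816, 0.0, 0.001]
ft_force: [-0.4, -2.8, 6.1]
grip_width: 0.0003
```

Request:
carry_out([
  [[0,0,1,0,0,0],[0,0,1.5,0,0,0],[0,0,1.5,0,0,0],[0,0,1.5,0,0,0]],
])

```text
time: 4.75
position: [0.6222, 0.057, 0.125]
tool_rot: [0.578, 0.816, 0.0, 0.001]
ft_force: [-2.5, -2.1, 14.3]
grip_width: 0.0006
```

The force rises against a hard stop with the tips at 55 mm, so the full stroke is reached. Lifting.

Request:
carry_out([
  [[0,0,-20,0,0,0],[0,0,-50,0,0,0],[0,0,-90,0,0,0],[0,-20,-110,0,0,0],[-40,-60,-110,0,0,0],[-80,-100,-110,0,0,0],[-80,-140,-110,0,0,0],[-80,-140,-110,0,0,0],[-80,-140,-110,0,0,0]],
])

```text
time: 5.65
position: [0.5154, -0.0647, 0.2325]
tool_rot: [0.579, 0.815, 0.0, -0.001]
ft_force: [0.8, -0.2, 0.3]
grip_width: 0.0007
```

```bash
python3 - <<'E'
from h import *
import pickle
c=snap('wrist','w2.png');a=snap('top')
pickle.dump((c,a),open('c2.pkl','wb'))
print(robot.get_obs()['position'],robot.get_obs()['ft_force'])
cv2.imwrite('pics/t2.png',cv2.resize(a['color'][140:320,220:440,::-1],None,fx=3.5,fy=3.3,interpolation=cv2.INTER_CUBIC))
E
```

```text
[ 0.5173551  -0.06433063  0.23290013] [ 0.53803744 -0.58838191 -0.18805253]
```

View pics/w2.png

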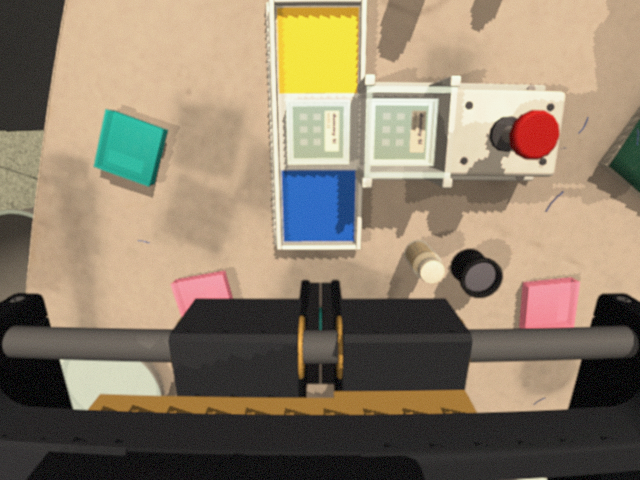

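One box is ejected, at about (320,130) in the lane between yellow (318,50) and blue (320,207), and the plunger is back up at (535,133). Now measuring the box in the lane frame.

```bash
cat >> h.py <<'E'
O=np.array([.4905,.0095]);yaw=np.radians(19.4)
R=np.array([[np.cos(yaw),np.sin(yaw)],[-np.sin(yaw),np.cos(yaw)]])
def disp(w): return R@(np.array(w[:2])-O)*1000
E
python3 - <<'E'
from h import *
import pickle
c,a=pickle.load(open('c2.pkl','rb'))
for n,uv,z in [('boxTL',(287,98),.019),('boxTR',(352,97),.019),('boxBR',(352,163),.019),('boxBL',(287,164),.019),('blueTL',(282,171),.006),('blueTR',(356,169),.006),('blueBR',(356,241),.006),('blueBL',(284,243),.006),('plunger',(535,133),.088)]:
    print(n,disp(ray(c,uv,z)).round(1))
print('tcp',disp(robot.get_obs()['position']).round(1))
E
```

```text
boxTL [-26.7  24.7]
boxTR [24.1 25.2]
boxBR [ 25.1 -25.9]
boxBL [-28.  -26.5]
blueTL [-33.6 -33.6]
blueTR [ 29.7 -32.1]
blueBR [ 31.3 -96.5]
blueBL [-33.8 -98.1]
plunger [135.   -0.3]
tcp [  0.8 -78.6]
```

The box centre is at about x 0, y +1 mm and it sits square. Fingers slightly open for a wide pushing face, then down behind the box at y ≈ +52 mm.

Request:
carry_out([
  [[45,-1,0,0,0,0],[90,-1,0,0,0,0],[130,-1,20,0,0,0],[130,-1,50,0,0,0],[130,-1,80,0,0,0],[130,-1,105,0,0,0],[130,-1,125,0,0,0],[130,-1,138,0,0,0],[130,-1,146,0,0,0],[130,-1,150,0,0,0],[130,-1,150,0,0,0]],
], fingers=0.15)

```text
time: 6.85
position: [0.4727, 0.0579, 0.0826]
tool_rot: [0.578, 0.816, 0.0, 0.0]
ft_force: [-0.1, -0.4, -0.4]
grip_width: 0.0127
```

```bash
python3 - <<'E'
from h import *
o=robot.get_obs();print(o['time'],disp(o['position']).round(1),o['position'][2]-.07,o['ft_force'],o['grip_width'])
E
```

```text
6.85 [-0.7 51.5] 0.012629676576183302 [-0.08221352 -0.43356976 -0.35719644] 0.012722288036582586
```

Request:
carry_out([
  [[-6,0.5,0,0,0,0],[-12,0.5,0,0,0,0],[-16,0.5,0,0,0,0],[-20,0.5,0,0,0,0],[-24,0.5,0,0,0,0],[-28,0.5,0,0,0,0],[-32,0.5,0,0,0,0],[-36,0.5,0,0,0,0],[-40,0.5,0,0,0,0],[-44,0.5,0,0,0,0],[-48,0.5,0,0,0,0],[-52,0.5,0,0,0,0],[-56,0.5,0,0,0,0],[-60,0.5,0,0,0,0],[-64,0.5,0,0,0,0],[-67,0.5,0,0,0,0],[-70,0.5,0,0,0,0],[-72,0.5,0,0,0,0],[-73,0.5,0,0,0,0]],
])

```text
time: 8.75
position: [0.4971, -0.0115, 0.0829]
tool_rot: [0.578, 0.816, 0.0, 0.0]
ft_force: [-0.8, 0.2, -0.9]
grip_width: 0.013
```

```bash
python3 - <<'E'
from h import *
o=robot.get_obs();print(o['time'],disp(o['position']).round(1),o['position'][2]-.07)
a=snap('top');b=snap('scene')
im=np.hstack([cv2.resize(x,(400,400),interpolation=cv2.INTER_CUBIC) for x in (a['color'][190:310,270:410,::-1],b['color'][210:350,220:400,::-1])])
cv2.imwrite('pics/p3.png',im)
E
```

```text
8.75 [ -0.8 -22. ] 0.01294600883384217
```

View pics/p3.png

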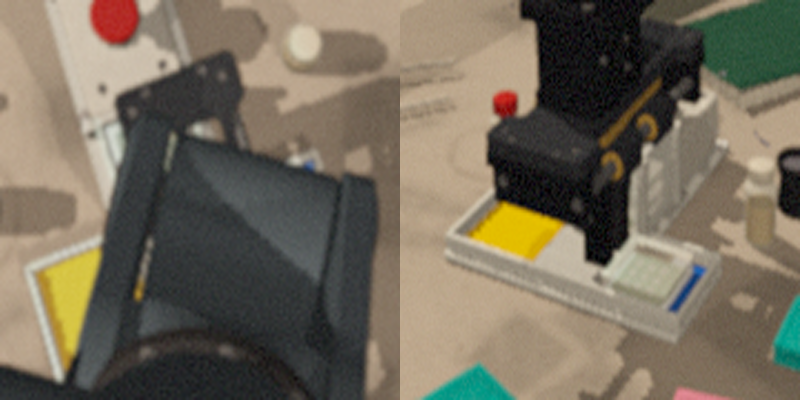

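The scene view shows the box square against the fingers and mostly over blue, with a blue strip left at the far end. I'll push 4 mm more, back off, lift, and measure.

Request:
carry_out([
  [[-2,0,0,0,0,0],[-4,0,0,0,0,0],[-4,0,0,0,0,0],[-4,0,0,0,0,0],[4,0,0,0,0,0],[12,0,0,0,0,0],[12,0,-40,0,0,0],[12,0,-90,0,0,0],[0,0,-140,0,0,0],[-50,0,-150,0,0,0],[-90,0,-150,0,0,0],[-110,0,-150,0,0,0],[-110,0,-150,0,0,0],[-110,0,-150,0,0,0]],
])

```text
time: 10.25
position: [0.5322, -0.1138, 0.232]
tool_rot: [0.578, 0.816, -0.0, -0.002]
ft_force: [-0.8, 1.3, -0.1]
grip_width: 0.0134
```

```bash
python3 - <<'E'
from h import *
import pickle
c=snap('wrist');pickle.dump(c,open('c3.pkl','wb'))
o=robot.get_obs();print(o['time'],disp(o['position']).round(1))
x0,y0=[int(v) for v in proj(c,[[*(O+R.T@[0,-.045]),.006]])[0]];x0=max(0,min(x0-110,420));y0=max(0,y0-100)
print(x0,y0)
cv2.imwrite('pics/w4.png',cv2.resize(c['color'][y0:y0+165,x0:x0+220,::-1],None,fx=3.6,fy=3.6,interpolation=cv2.INTER_CUBIC))
E
```

```text
10.3 [  -1.6 -129.6]
212 21
```

View pics/w4.png

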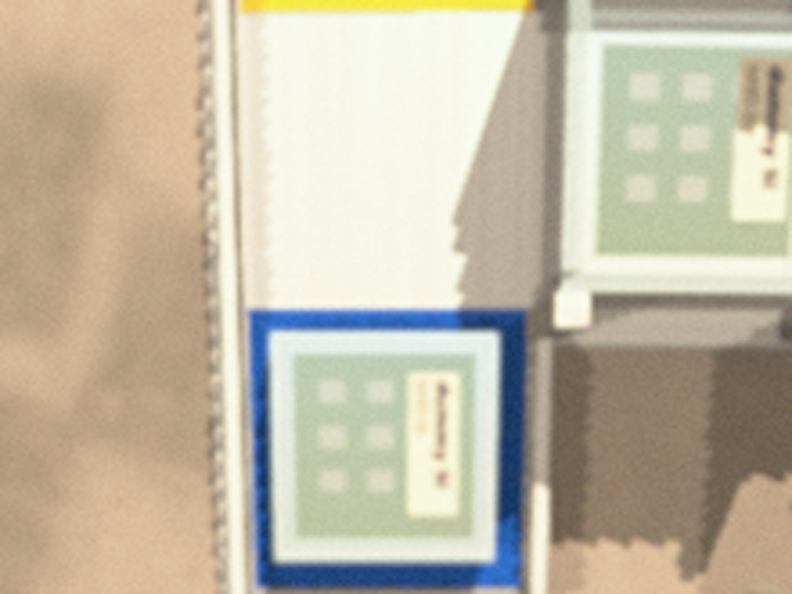

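Blue shows on all four sides of the box. I'll check the margins numerically, and check that the bystanders and stack haven't moved.

```bash
python3 - <<'E'
from h import *
import pickle
c=pickle.load(open('c3.pkl','rb'))
f=lambda u,v,z:disp(ray(c,(212+u/3.6,21+v/3.6),z)).round(1)
print('box',[f(u,v,.019) for u,v in ((270,332),(502,331),(495,563),(273,564))])
print('blue',[f(u,v,.006) for u,v in ((250,311),(526,310),(519,584),(258,587))])
a=pickle.load(open('c.pkl','rb'))[0];b=robot.camera('top')
cv2.imwrite('pics/f.png',np.hstack([cv2.resize(x['color'][150:310,220:410,::-1],(400,340),interpolation=cv2.INTER_CUBIC) for x in (a,b)]))
E
```

```text
box [array([-28. , -38.5]), array([ 22.8, -38.3]), array([ 22.3, -89.1]), array([-28.5, -89.3])]
blue [array([-33.5, -33.3]), array([ 29.3, -33.2]), array([ 29.1, -95.7]), array([-33.4, -96.4])]
```

View pics/f.png

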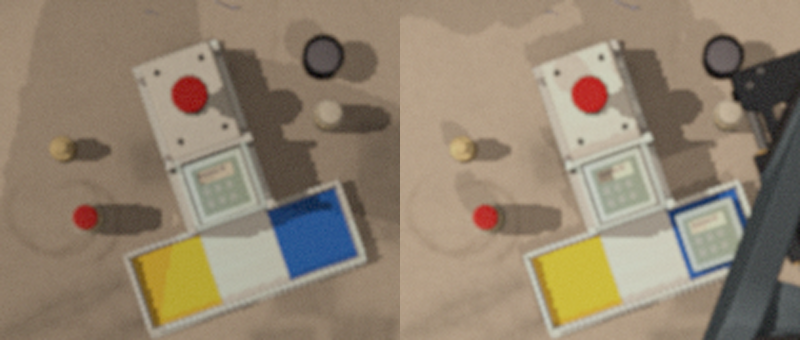

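The box lies inside blue with margins of about 5 to 7 mm on every side, the bystanders are where they were, and the plunger is up. The gripper is clear in the air.

```bash
python3 -c "
from rig import robot
print(robot.hand_in())"
```

```text
the job is handed in; nothing more can be done
None
```

The job is done and handed in at about 10.4 s on the robot's clock, but no verdict was reported.

- **Press:** I pressed the plunger down once to its stop. The fingertips reached 55 mm above the bench and the force rose to about 14 N there. The plunger came back up and ejected a single box.
- **Push:** I pushed that box along the lane with the slightly open fingertips, without gripping or lifting it, until it lay in the blue bay.
- **Last checks:** The close wrist view put the box inside the blue square with about 5 to 7 mm to spare on every side. The top view showed the plunger up, boxes still in the magazine, and the vials, loupe and weight where they had been. The gripper was clear of everything.
- **Disagreement:** The top and wrist cameras differed by about 3 mm on the plunger's position. I averaged the two, and it was well within what the press needed.

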